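# Glue-up of a snow globe base

## Robot

A 6-joint arm with a two-finger parallel gripper is mounted at the origin on the work surface. World frame = base frame: x ahead of the robot, y to its left, z up, the work surface at z = 0. Lengths are in m, angles in rad, forces in N, time in s.
With the tool pointing down it reaches from about 0.325 to 0.775 m from the base axis. Payload 5.5 kg.
Tool frame: the origin (TCP) lies on the centre line of the jaws, within the pads' length; the fingertips stand 25 mm ahead of it and the grasp point (between the pads) lies 6 mm ahead of it; z points along the fingers, y is the direction in which the jaws open and shut (so a half turn about z gives the same grasp; the last joint's range is limited). The gripper opens to 85 mm and grips with 20 to 120 N. Pads are 22 mm wide; open, the fingers measure 114 mm over their backs; the gripper's body (76 mm by 85 mm) begins 54 mm behind the grasp point. The pads swing forward as they close: fully open they stand 13 mm farther back than shut.
Start: joints at [-1.167, 0.091, 1.231, -0, 1.82, -0.057], TCP at [0.267, -0.537, 0.256] pointing down, gripper open.
Joint ranges: [-2.87, 2.87], [-0.86, 2.18], [0.17, 2.46], [-1.51, 4.65], [0.06, 2.69], [-2.65, 2.65]. Speed limits (rad/s): [2.57, 2.57, 3.01, 3.14, 3.14, 3.14].

## Interface

Orientations are given as a rotation vector (axis times angle).
In Python, from rig import bot, kin, imaging, order gives the robot as it stands. Calls block until the motion is done:
- bot.reach(position, orientation): joint-space move of the TCP to a pose.
- bot.servo_line(position, rotation=None, speed=0.15, threshold=None): straight line of the TCP; rotation=None keeps the orientation; speed is the mean speed in m/s. With threshold (N) it stops when the force on the tool has changed by that much, and returns True; else False.
- bot.move_j(angles): joint-space move.
- bot.command_gripper(opening, newtons=None): finger opening in m; newtons is the grip in N (None keeps the last); returns when the fingers have stopped.
- bot.pause(seconds).
- kin.ik(position, orientation): joint angles nearest the present ones, or None.
- bot.state(): the state.
- imaging.read_camera(name): name is "scene" or "top" or "wrist"; returns the picture (420x560x3 uint8, blue, green, red); there is no depth.
- imaging.camera_info(name): a dict with "fx", "fy", "cx", "cy" (pixels), "eye" and "attitude" of the camera in the world. Camera axes: x right, y up, looking along -z (the intrinsics and any distortion apply to the point x, -y, -z); pixel columns grow to the right and rows downward; lengths in m; the calibration is good to about 2 mm. A picture is of the moment at which its call begins: read the wrist's pose just before it. camera_info takes no time and is no camera call; for the wrist camera it gives the pose at the moment of the call.
A pose or a line that the arm cannot do raises bot.PlanningError and nothing moves.
- order.close_job(): hands the job in, once; it reports no verdict.
The state is a dict: "t": time; "joints": joint angles; "qd": joint speeds; "joint_torque": joint torques, N m; "ee_pos": TCP position; "tcp_rot": TCP orientation; "force": force on the tool from outside, world axes, zero at the start; "wrist_torque": the same for the moment, N m; "opening": finger opening in m.
Only numpy, scipy, OpenCV 4.12 (cv2) and the standard library are available. Lean on these libraries where they do the work, as an engineer would, in place of code of your own. Each camera call takes 0.05 s, during which the arm holds its last target. There are 200 camera calls.

## Task

Build up the snow globe base in the gluing stand: lay the cork disc flat and centred on the beech base fixed to the stand, then the brass disc flat and centred on the cork, then lay the red bar level across the two grey posts, between their cheeks and about centred, so that it bridges the stack. Set each part down softly rather than dropping it, and leave the brush, the blue globe and the tin canister where they stand.

Things in the scene. Friction and masses are not known exactly. Their poses are not given: they have to be found in the camera images.
- stand: Gluing stand fixed to the table: blue foot plate 240 x 90 x 10 mm with a turned beech globe base screwed onto its middle and a grey post 75 mm either side of the middle. Origin: centre of the foot plate's underside, on the table; x runs from post to post, z up. Between the posts the y sides are open.
- seat (a point): Centre of the flat top (76 mm across) of the beech base on the stand, 34 mm above the table.
- saddle0 (a point): Middle of the flat top (saddle) of the post on the stand's -x side, 66 mm above the table. Each post is 28 mm along the stand's x by 50 mm along its y; along both y edges of the saddle a cheek 7 mm thick rises 10 mm higher, leaving a gap of 36 mm for the bar.
- saddle1 (a point): The same on the post on the stand's +x side.
- cork: Loose cork disc (pad), brown, 56 mm diameter, 14 mm thick, about 22 g, flat on the table. Origin: centre of its underside, z up.
- brass: Loose brass disc (ballast weight), 48 mm diameter, 14 mm thick, about 210 g, flat on the table. Origin: centre of its underside, z up. Lying on the cork on the base its top is 62 mm above the table, 4 mm below the saddles.
- bar: Loose red retaining bar 210 mm long (its x), 22 mm wide (its y), 12 mm thick, about 150 g, flat on the table. Origin: centre of its underside; z up.
- brush: Bystander, leave alone: loose soft dusting brush, 170 mm long, lying flat along its x; origin under its middle.
- globe: Bystander, leave alone: blue glass globe, 88 mm wide, 92 mm tall, on its own narrow foot; origin: centre of its underside.
- tin: Bystander, leave alone: screw-top metal tin canister, 68 mm wide, 85 mm tall; origin: centre of its underside.
There are look-alikes about, which are no part of the job. There is more than one size of the bar; the one meant has the size given above.

How it is judged:
By the outcome, as a careful person would: the job done as asked, in the order asked, and still so for the second after the job is handed in, with the robot touching nothing.
It also fails if it takes over 72 s, if anything falls off the work surface, if the arm or the gripper's body presses on something with over 40 N, if the wrist force passes 120 N, or if a joint passes its speed limit or range.

## Working session

There is one attempt and no reset: what is moved stays moved. The work goes in short steps, each a Python script; the robot and the scene stay as the last script left them, time stands still between calls to the robot, and variables do not carry over. Pictures are saved under pics/ and viewed, about 8 in all and at most 12, crops included, and the job is handed in when it is done.

```bash
ls; mkdir -p pics; python3 - <<'E'
from rig import bot,kin,imaging,order
import cv2
for n in("top","scene"):
    cv2.imwrite(f"pics/{n}0.png",imaging.read_camera(n)); print(n,imaging.camera_info(n))
print(bot.state())
E
```

```text
pics
top {'fx': 391.02313206339585, 'fy': 391.02313206339585, 'cx': 278.70741717460726, 'cy': 207.65434685043556, 'eye': array([ 0.39389263, -0.00353081,  0.99605397]), 'attitude': array([ 0.05730874, -0.03148999, -1.57039981])}
scene {'fx': 449.89770837568693, 'fy': 449.89770837568693, 'cx': 275.57226059204777, 'cy': 210.89657212720445, 'eye': array([ 0.96962987, -0.36875513,  1.06061452]), 'attitude': array([0.54565584, 0.28272053, 0.89340587])}
{'t': 0.1, 'joints': array([-1.16670804e+00,  9.18138894e-02,  1.23178157e+00,  3.67508081e-06,
        1.81982417e+00, -5.67314170e-02]), 'qd': array([-0.00035876, -0.00092337, -0.00071664, -0.00090062, -0.00138929,
       -0.00181083]), 'joint_torque': array([ 4.45428610e-03, -4.60217249e+01, -4.19218326e+01,  1.84536138e-04,
        1.06531676e-02, -2.38477952e-05]), 'ee_pos': array([ 0.26670629, -0.53722119,  0.25523666]), 'tcp_rot': array([-3.05681649e+00, -7.17056407e-01,  4.90130224e-04]), 'force': array([ 0.13165631, -0.14283034,  0.07129438]), 'wrist_torque': array([ 0.00896278,  0.02285395, -0.01005161]), 'opening': 0.08543332330774314}
```

View pics/top0.png

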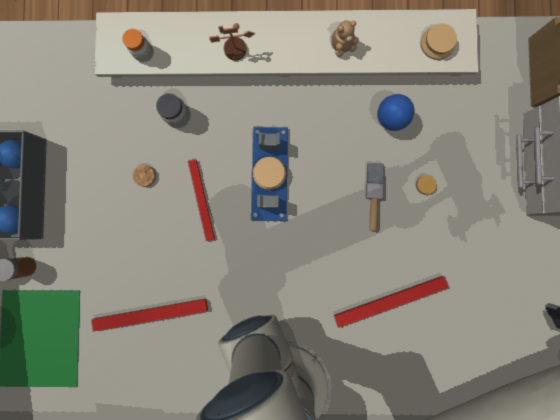

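View pics/scene0.png

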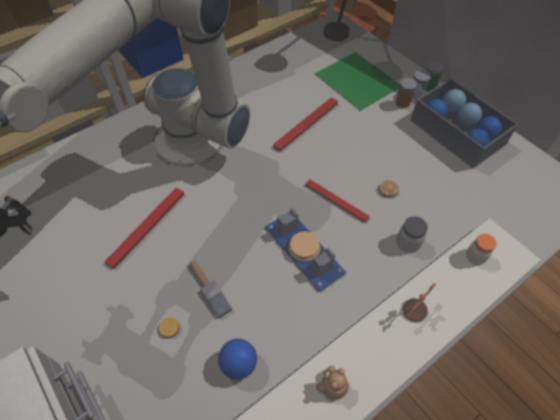

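The top view shows the cork at (144,176) and the brass disc at (427,185). The stand is at (270,174) and the short red bar runs from (194,160) to (212,240). The two longer bars look like look-alikes, so I'll measure all three.

```bash
cat > h.py <<'E'
import numpy as np, cv2
from scipy.spatial.transform import Rotation as R
from rig import bot,kin,imaging,order
def px2w(info,uv,z):
    uv=np.atleast_2d(np.asarray(uv,float))
    d=np.c_[(uv[:,0]-info['cx'])/info['fx'],-(uv[:,1]-info['cy'])/info['fy'],-np.ones(len(uv))]
    d=R.from_rotvec(info['attitude']).apply(d)
    return info['eye']+d*((z-info['eye'][2])/d[:,2])[:,None]
def blobs(img,lo,hi,amin=60):
    m=cv2.inRange(cv2.cvtColor(img,cv2.COLOR_BGR2HSV),np.array(lo),np.array(hi))
    m=cv2.morphologyEx(m,cv2.MORPH_CLOSE,np.ones((5,5)))
    return [c[:,0].astype(float) for c in cv2.findContours(m,cv2.RETR_EXTERNAL,cv2.CHAIN_APPROX_NONE)[0] if cv2.contourArea(c)>=amin]
def rect(info,c,z):
    w=px2w(info,c,z)[:,:2]
    (cx,cy),(a,b),an=cv2.minAreaRect((w*1000).astype(np.float32))
    if a<b: a,b,an=b,a,an+90
    return np.round([cx,cy,a,b,(an+90)%180-90],1)   # mm, deg of long axis
def down(yaw):  # tool z down, jaw (tool y) axis at angle yaw (rad) in the world
    y=np.array([np.cos(yaw),np.sin(yaw),0]);z=np.array([0,0,-1.]);x=np.cross(y,z)
    return R.from_matrix(np.c_[x,y,z]).as_rotvec()
E
python3 - <<'E'
from h import *
im=cv2.imread('pics/top0.png');I=imaging.camera_info('top')
print(I.keys())
for nm,lo,hi,z in(('red',(0,180,80),(6,255,255),.012),('org',(8,70,60),(28,255,255),.014),('base',(8,70,60),(28,255,255),.034),('blue',(100,120,50),(125,255,255),.01)):
    for c in blobs(im,lo,hi):print(nm,c.mean(0).round(),rect(I,c,z))
I=imaging.camera_info('scene');im=cv2.imread('pics/scene0.png')
for nm,lo,hi,z in(('red',(0,180,80),(6,255,255),.012),('org',(8,70,60),(28,255,255),.014),('base',(8,70,60),(28,255,255),.034)):
    for c in blobs(im,lo,hi):
        if c[:,1].min()>110:print('S',nm,c.mean(0).round(),rect(I,c,z))
# wrist camera mount
print(imaging.camera_info('wrist'))
E
```

```text
dict_keys(['fx', 'fy', 'cx', 'cy', 'eye', 'attitude'])
red [149. 315.] [182.2 335.7 287.   27.3 -79.9]
red [391. 301.] [ 217.5 -265.6  285.6   28.2  -70.2]
red [201. 200.] [470.3 209.5 203.8  17.9  13.7]
org [374. 214.] [ 432.3 -224.7   77.9   17.5   -0.8]
org [426. 184.] [ 507.5 -356.9   48.4   47.4  -45.4]
org [144. 175.] [531.6 355.2  56.5  53.7  89.9]
org [269. 173.] [538.7  37.3  81.   79.   89.9]
org [133.  39.] [888.1 390.9  60.7  51.5  44.9]
org [439.  41.] [ 876.7 -397.7   96.2   83.5  -45. ]
org [232.  39.] [888.8 135.6  98.5  84.7  55.6]
org [345.  38.] [ 8.865e+02 -1.564e+02  8.980e+01  6.410e+01 -4.000e-01]
org [316.  14.] [ 852.1   20.9 1450.3  273.9   89.5]
base [374. 214.] [ 431.5 -220.2   76.3   17.1   -0.8]
base [426. 184.] [ 505.2 -349.7   47.4   46.5  -45.4]
base [144. 175.] [528.8 347.9  55.4  52.6  89.9]
base [269. 173.] [535.7  36.4  79.4  77.4  89.9]
base [133.  39.] [878.  382.9  59.5  50.4  44.9]
base [439.  41.] [ 866.9 -389.6   94.3   81.8  -45. ]
base [232.  39.] [878.7 132.7  96.5  83.   55.6]
base [345.  38.] [ 8.765e+02 -1.533e+02  8.800e+01  6.280e+01
[... 706 characters left out ...]
38.1]
S org [388. 188.] [534.6 356.8  52.9  48.9 -44.4]
S base [334. 382.] [ 845.5 -127.6   60.    55.4   35.8]
S base [169. 327.] [ 521.  -358.    46.8   44.5  -30.1]
S base [419. 305.] [844.1 154.6  91.8  41.2 -89.6]
S base [199. 273.] [ 442.5 -226.5   71.6   14.    -3.4]
S base [495. 364.] [1070.6  216.2  660.   235.   -89.9]
S base [486. 242.] [823.6 416.7  58.7  48.7 -85.1]
S base [304. 246.] [544.4  34.4  84.   75.8 -38.1]
S base [388. 188.] [543.  342.9  51.9  48.  -44.4]
{'fx': 325.0225649627881, 'fy': 325.0225649627881, 'cx': 280.3359610170918, 'cy': 208.94298881621782, 'eye': array([ 0.33088867, -0.50500341,  0.37325772]), 'attitude': array([-0.25655924,  0.1615943 , -1.10177697])}
```

The 204 x 18 mm bar (edge-eroded) is the right one: the others measure about 286 mm. Next I'll look closely at the stand and the cork with the wrist camera.

```bash
python3 - <<'E'
from h import *
t=bot.state()['t']
for nm,p in(('stand',(.515,.037,.22)),('cork',(.51,.356,.2))):
    best=None
    for yaw in(np.pi/2,-np.pi/2):
        q=kin.ik(p,down(yaw)); print(nm,yaw,None if q is None else np.round(q,2))
        if q is not None and (best is None or abs(q[5])<abs(best[1][5])): best=(yaw,q)
    bot.move_j(best[1]); bot.pause(.15)
    I=imaging.camera_info('wrist');im=imaging.read_camera('wrist')
    cv2.imwrite(f'pics/w_{nm}.png',im);np.save(f'pics/w_{nm}.npy',I,allow_pickle=True)
    print(I['eye'],R.from_rotvec(I['attitude']).apply([0,0,-1]),bot.state()['t']-t)
    for c in blobs(im,(8,70,60),(28,255,255),500): print(c.mean(0).round(),rect(I,c,.034 if nm=='stand' else .014))
a=cv2.imread('pics/w_stand.png');b=cv2.imread('pics/w_cork.png')
cv2.imwrite('pics/w2.png',cv2.resize(np.hstack([a,b]),(800,300)))
E
```

```text
stand 1.5707963267948966 [ 0.01 -0.14  1.52 -0.    1.76 -1.56]
stand -1.5707963267948966 [ 0.01 -0.14  1.52 -0.    1.76  1.58]
[0.442432   0.03679284 0.33801047] [ 2.83185804e-01 -4.75008783e-04 -9.59064948e-01] 2.4417
[283. 208.] [532.3  39.1  80.5  78.6  35.9]
[ 10. 102.] [ 432.7 -204.9   76.5   22.9   -4.4]
cork 1.5707963267948966 [ 0.55  0.15  1.27 -0.    1.72 -1.02]
cork -1.5707963267948966 [ 0.55  0.15  1.27 -0.    1.72  2.13]
[0.4379702  0.35510234 0.31844698] [ 2.83881991e-01 -4.98965447e-04 -9.58859096e-01] 3.8583
[285. 210.] [530.1 360.1  56.   55.3 -24.8]
```

View pics/w2.png

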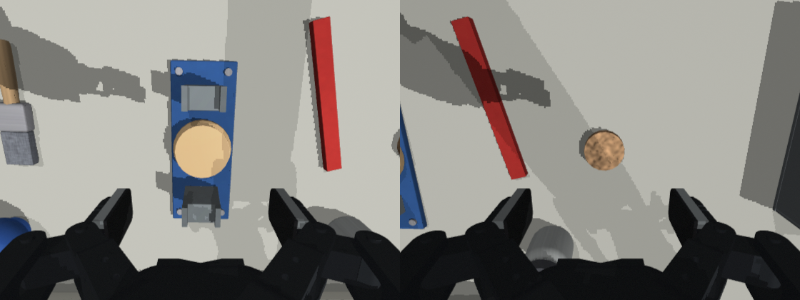

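The wrist view shows the stand with the beech top at (203,149) in the montage and the cork at (604,151). The wrist and top cameras disagree by about 4 mm. To calibrate the bias, I'll centre the cork mechanically with two soft squeezes, feeling the table as I go, then look at it again from the same hover.

```bash
cat >> h.py <<'E'
def seg(p,amin=500,z=.014,lo=(8,70,60),hi=(28,255,255)):
    """wrist picture now; blob nearest p at height z -> rect"""
    bot.pause(.15);I=imaging.camera_info('wrist');im=imaging.read_camera('wrist')
    rs=[rect(I,c,z) for c in blobs(im,lo,hi,amin)]
    return min(rs,key=lambda r:np.hypot(r[0]/1e3-p[0],r[1]/1e3-p[1])),im
E
python3 - <<'E'
from h import *
t=bot.state()['t']
Y=np.pi/2; c=[.531,.358]
bot.command_gripper(.070,20)
bot.reach([*c,.08],down(Y))
hit=bot.servo_line([*c,.010],speed=.06,threshold=4); z0=bot.state()['ee_pos'][2]; print('hit',hit,z0,bot.state()['opening'])
bot.servo_line([*c,z0+.007],speed=.1)
bot.command_gripper(.050,20); print(bot.state()['opening'],bot.state()['force'])
bot.command_gripper(.070)
bot.servo_line([*c,.06],speed=.2)
q=kin.ik([*c,.06],down(0)); print(q)
q2=kin.ik([*c,.06],down(np.pi)); print(q2)
bot.move_j(min((x for x in(q,q2) if x is not None),key=lambda x:abs(x[5]-bot.state()['joints'][5])))
bot.servo_line([*c,z0+.007],speed=.1)
bot.command_gripper(.050,20); print(bot.state()['opening'])
bot.command_gripper(.070)
bot.servo_line([*c,.06],speed=.2)
bot.reach([.51,.356,.2],down(Y))
r,im=seg(c); print(r,'true',c, bot.state()['t']-t, bot.state()['t'])
cv2.imwrite('pics/w_cork2.png',im)
E
```

```text
hit True 0.017325161643141 0.06967043718001106
0.054356529752574635 [ 0.15545861 -0.22319182  0.97127244]
[ 5.40083653e-01  2.46593911e-01  1.40712939e+00 -4.44089210e-16
  1.48786935e+00  5.40083653e-01]
[ 0.54008365  0.24659391  1.40712939  0.          1.48786935 -2.601509  ]
0.05406655047346207
[529.8 358.2  56.   53.9   0. ] true [0.531, 0.358] 7.4167000000000005 11.375
```

The bias is only (+1.2, -0.2) mm, and the fingertip set-back matches the model. Now I'll cross-check the stand's centre and angle from the foot plate.

```bash
python3 - <<'E'
from h import *
im=cv2.imread('pics/w_stand.png');I=np.load('pics/w_stand.npy',allow_pickle=True).item()
cs=[c for c in blobs(im,(100,100,30),(125,255,255),100) if 200<c.mean(0)[0]<360]
print(len(cs),rect(I,np.vstack(cs),.010))
hsv=cv2.cvtColor(im,cv2.COLOR_BGR2HSV)
m=((hsv[...,1]>70)&(hsv[...,0]>8)&(hsv[...,0]<28)&(hsv[...,2]>60)).astype(np.uint8)
c=max(blobs(im,(8,70,60),(28,255,255),500),key=len)
w=px2w(I,c,.034)[:,:2]*1000;e=cv2.fitEllipse(w.astype(np.float32));print('beech all',e)
cv2.imwrite('pics/crop.png',cv2.resize(im[70:330,200:370],None,fx=2.3,fy=2.3,interpolation=cv2.INTER_CUBIC))
E
```

```text
1 [535.6  38.9 237.4  89.   -1.2]
beech all ((532.446533203125, 38.868953704833984), (77.32685852050781, 80.91352081298828), 91.1729507446289)
```

View pics/crop.png

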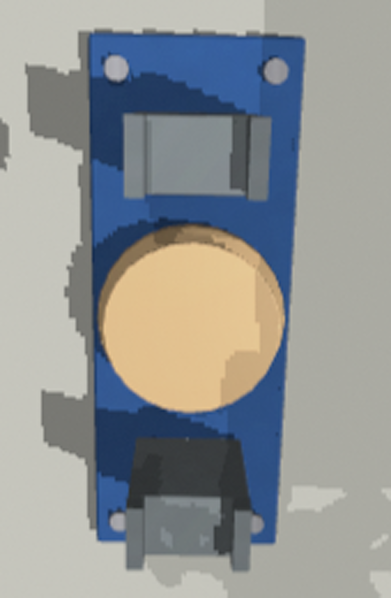

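The crop shows the flat beech top spanning columns 103–285 and rows 243–412, with its darker side wall above it. That wall biased the blob towards -x. I'll use the top face alone, then pick up the cork, and check from above the seat before placing it.

```bash
python3 - <<'E'
from h import *
I=np.load('pics/w_stand.npy',allow_pickle=True).item()
f=lambda u,v:[200+u/2.3,70+v/2.3]
P=px2w(I,[f(103,322),f(285,322),f(194,243),f(194,412)],.034)*1000
print(P.round(1), P[:2].mean(0),P[2:].mean(0))
# saddle tops: outer corners of the cheeks z=.076
Q=px2w(I,[f(124,115),f(270,117),f(127,568),f(250,570)],.076)*1000; print(Q.round(1))
t=bot.state()['t'];Y=np.pi/2;c=[.531,.358]
bot.command_gripper(.068,20)
bot.reach([*c,.07],down(Y))
bot.servo_line([*c,.0225],speed=.1)
bot.command_gripper(.045,30); s=bot.state();print(s['opening'],s['ee_pos'])
bot.servo_line([*c,.16],speed=.25)
s=bot.state();print(s['opening'],s['ee_pos'],s['t'],s['force'])
E
```

```text
[[533.2   1.9  34. ]
 [533.3  79.2  34. ]
 [499.3  40.5  34. ]
 [574.6  40.6  34. ]] [533.27953473  40.55680072  34.        ] [536.98140375  40.56470486  34.        ]
[[447.6  16.2  76. ]
 [448.4  65.6  76. ]
 [624.7  13.1  76. ]
 [625.7  63.   76. ]]
0.05375562591521786 [0.53178099 0.35849841 0.02412599]
0.0535810418072839 [0.53051718 0.35769892 0.15814195] 13.775 [-0.8544308  -0.26317996 -1.72191227]
```

The post corners give centre (536.6, 39.5), with sizes 177.2 x 49.4 mm against a true 178 x 50, and a yaw of -0.9°. The beech top gives (537.0, 40.5). I'll use (536.7, 39.6).

```bash
cat >> h.py <<'E'
SX,SY,SYAW=.5367,.0396,np.radians(-.95)
def place(zt,yaw,open_to,thr=4):
    """held part at TCP height zt when just touching"""
    bot.reach([SX,SY,zt+.05],down(yaw))
    bot.servo_line([SX,SY,zt+.006],speed=.12); bot.pause(.2)
    hit=bot.servo_line([SX,SY,zt-.004],speed=.02,threshold=thr)
    s=bot.state(); print('place',hit,s['ee_pos'].round(4),s['force'].round(1),s['opening'])
    bot.pause(.2); bot.command_gripper(open_to)
    bot.servo_line([SX,SY,zt+.09],speed=.2)
E
python3 - <<'E'
from h import *
Y=np.pi/2
place(.034+.0233,Y,.066)
bot.reach([.515,.037,.22],down(Y)); bot.pause(.15)
I=imaging.camera_info('wrist');im=imaging.read_camera('wrist');np.save('pics/s2.npy',I,allow_pickle=True)
cv2.imwrite('pics/s2.png',im);print(bot.state()['t'])
cv2.imwrite('pics/s2c.png',cv2.resize(im[70:330,200:370],None,fx=2.3,fy=2.3,interpolation=cv2.INTER_CUBIC))
E
```

```text
place True [0.5371 0.0394 0.0579] [ 0.4 -0.7  3.6] 0.05349669990418144
17.775
```

View pics/s2c.png

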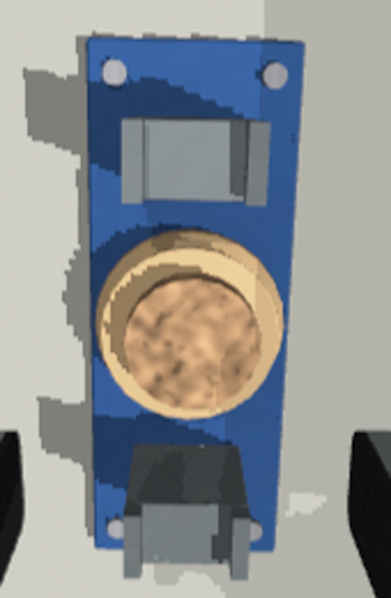

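The cork lies flat at columns 124–262, rows 277–411, inside the beech top at columns 102–284, rows 248–417. I'll convert those to millimetres, then hover over the brass disc.

```bash
python3 - <<'E'
from h import *
I=np.load('pics/s2.npy',allow_pickle=True).item()
f=lambda u,v:[200+u/2.3,70+v/2.3]
for n,z,b in(('beech',.034,(102,284,248,417)),('cork',.048,(124,262,277,411))):
    P=px2w(I,[f(b[0],(b[2]+b[3])/2),f(b[1],(b[2]+b[3])/2),f((b[0]+b[1])/2,b[2]),f((b[0]+b[1])/2,b[3])],z)*1000
    print(n,'x',P[2:,0].round(1),P[2:,0].mean(),'y',P[:2,1].round(1),P[:2,1].mean())
Y=np.pi/2
bot.reach([.487,-.357,.2],down(Y))
r,im=seg((.508,-.357)); print(r,bot.state()['t'])
cv2.imwrite('pics/w_brass.png',im);np.save('pics/w_brass.npy',imaging.camera_info('wrist'),allow_pickle=True)
E
```

```text
beech x [499.1 573.8] 536.4849879892262 y [ 2.4 79.2] 40.80221133424412
cork x [508.1 565. ] 536.5405151572971 y [12.8 68.5] 40.65562723181767
[ 506.6 -355.8   49.1   46.9   -1.1] 19.4417
```

View pics/w_brass.png

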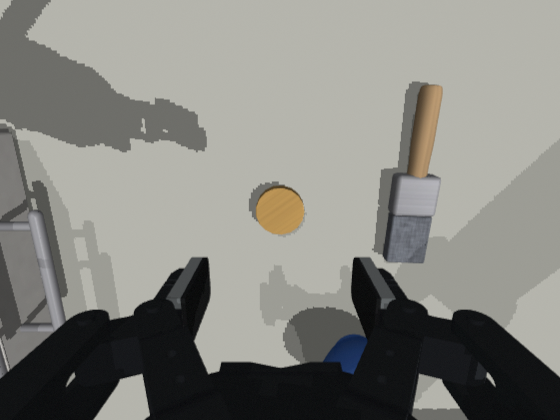

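The cork is concentric with the base to within 0.2 mm. The brass disc shows at (280,211) with nothing near the jaws, so I'll pick it and check its weight.

```bash
python3 - <<'E'
from h import *
Y=np.pi/2;c=[.5078,-.3560]
bot.command_gripper(.060,20)
bot.reach([*c,.07],down(Y))
bot.servo_line([*c,.0235],speed=.1);bot.pause(.1)
f0=bot.state()['force']
bot.command_gripper(.040,45); s=bot.state();print(s['opening'],s['ee_pos'])
bot.servo_line([*c,.16],speed=.25);bot.pause(.3)
s=bot.state();print(s['opening'],s['force']-f0,s['t'])
place(.048+.0240,Y,.060)
bot.reach([.515,.037,.22],down(Y)); bot.pause(.15)
I=imaging.camera_info('wrist');im=imaging.read_camera('wrist');np.save('pics/s3.npy',I,allow_pickle=True)
cv2.imwrite('pics/s3.png',im);print(bot.state()['t'])
cv2.imwrite('pics/s3c.png',cv2.resize(im[70:330,200:500],None,fx=2.3,fy=2.3,interpolation=cv2.INTER_CUBIC))
cs=[x for x in blobs(im,(0,180,60),(6,255,255),500)]
for x in cs: print(x.mean(0),rect(I,x,.012),rect(I,x,.006))
E
```

```text
0.04462012755443758 [ 0.50844449 -0.35656002  0.02497601]
0.045174069049165114 [-0.63585696 -0.19563223 -2.98254511] 22.2583
place True [0.5371 0.0396 0.073 ] [-0.2  0.9  4.6] 0.04489258170604512
26.475
[456.13763441 132.87741935] [469.8 210.3 207.9  25.1  13.6] [470.3 213.5 211.8  25.6  13.6]
```

View pics/s3c.png

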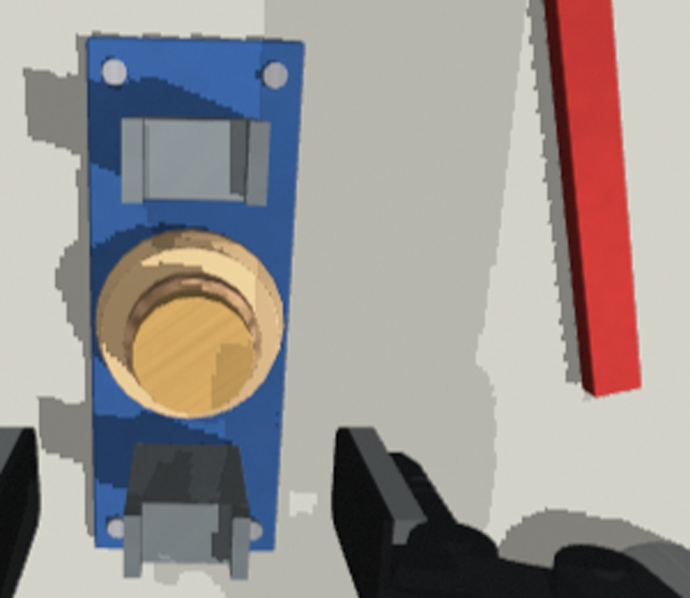

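The brass lies flat at columns 132–257, rows 295–417, inside the cork's rim. I'll check its position numerically and hover over the bar.

```bash
python3 - <<'E'
from h import *
I=np.load('pics/s3.npy',allow_pickle=True).item()
f=lambda u,v:[200+u/2.3,70+v/2.3]
b=(132,257,295,417)
P=px2w(I,[f(b[0],(b[2]+b[3])/2),f(b[1],(b[2]+b[3])/2),f((b[0]+b[1])/2,b[2]),f((b[0]+b[1])/2,b[3])],.062)*1000
print('brass x',P[2:,0].round(1),P[2:,0].mean(),'y',P[:2,1].round(1),P[:2,1].mean())
yb=np.radians(103.6)
bot.command_gripper(.05)
bot.reach([.45,.207,.22],down(yb))
r,im=seg((.47,.21),500,.012,(0,190,130),(6,255,255)); print(r,bot.state()['t'],bot.state()['joints'][5])
cv2.imwrite('pics/w_bar.png',im)
E
```

```text
brass x [512.  561.9] 536.9357145979309 y [16.9 65.3] 41.09167719815017Traceback (most recent call last):
  File "<stdin>", line 10, in <module>
  File "h.py", line 25, in seg
    return min(rs,key=lambda r:np.hypot(r[0]/1e3-p[0],r[1]/1e3-p[1])),im
           ~~~^^^^^^^^^^^^^^^^^^^^^^^^^^^^^^^^^^^^^^^^^^^^^^^^^^^^^^^
ValueError: min() iterable argument is empty
```

```bash
python3 - <<'E'
from h import *
I=imaging.camera_info('wrist');im=imaging.read_camera('wrist')
cv2.imwrite('pics/w_bar.png',im)
for lo in((0,180,60),(0,150,60),(0,150,140)):
    for c in blobs(im,lo,(8,255,255),300): print(lo,c.mean(0).round(),rect(I,c,.012))
print(bot.state()['t'],bot.state()['joints'][5])
E
```

```text
(0, 180, 60) [282. 196.] [468.8 212.7 207.3  20.4  13.6]
(0, 150, 60) [282. 196.] [468.7 212.9 207.3  21.2  13.6]
(0, 150, 140) [283. 196.] [468.7 213.1 207.3  20.7  13.6]
27.75 -1.4458392945054328
```

View pics/w_bar.png

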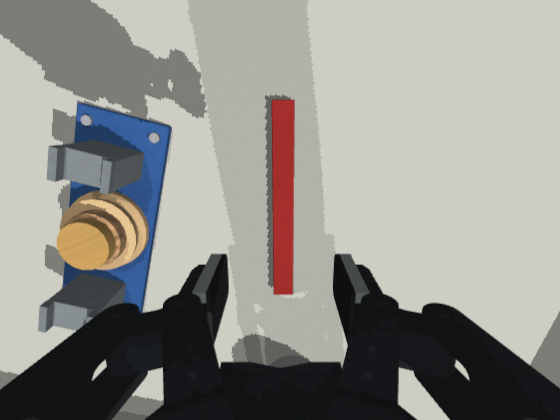

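The brass is centred to within 0.5 mm of the base. The right bar measures 207 x 21 mm, with its centre at (468.9, 212.7) and a yaw of 13.6°. I'll pick it and lay it across the posts.

```bash
python3 - <<'E'
from h import *
yb=np.radians(103.6);c=[.4691,.2126]
bot.command_gripper(.040,20)
bot.reach([*c,.08],down(yb))
bot.servo_line([*c,.0265],speed=.1);bot.pause(.1)
f0=bot.state()['force']
bot.command_gripper(.012,60); s=bot.state();print(s['opening'],s['ee_pos'],s['force']-f0)
bot.servo_line([*c,.16],speed=.2);bot.pause(.3)
s=bot.state();print(s['opening'],s['force']-f0,s['t'])
place(.066+.0272,np.pi/2+SYAW,.040)
bot.reach([.45,.037,.28],down(np.pi/2)); bot.pause(.15)
I=imaging.camera_info('wrist');im=imaging.read_camera('wrist');np.save('pics/s4.npy',I,allow_pickle=True)
cv2.imwrite('pics/s4.png',im);print(bot.state()['t'])
for x in blobs(im,(0,150,60),(8,255,255),500): print(x.mean(0),rect(I,x,.078))
cv2.imwrite('pics/s4sc.png',cv2.resize(imaging.read_camera('scene')[150:350,150:430],None,fx=2.8,fy=2.8,interpolation=cv2.INTER_CUBIC))
E
```

```text
0.01998361228962453 [0.46974043 0.21283645 0.02767675] [-1.0033812  -0.79350452  4.4678863 ]
0.02012005585546145 [ 0.68196296  0.07186454 -0.80238224] 30.8333
place True [0.537  0.0396 0.0937] [-1.   0.5  4.1] 0.02006041042726622
34.6167
[282.9488491  259.31713555] [ 5.352e+02  4.040e+01  2.082e+02  2.200e+01 -4.000e-01]
```

View pics/s4.png

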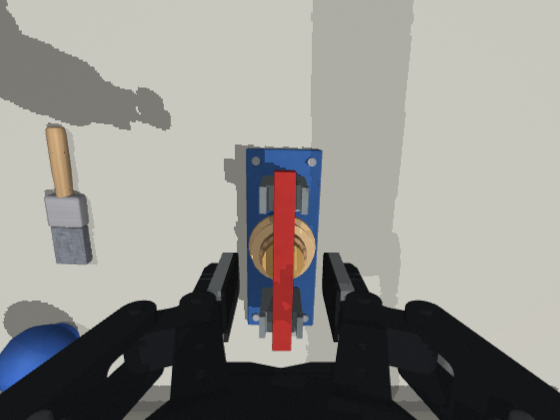

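View pics/s4sc.png

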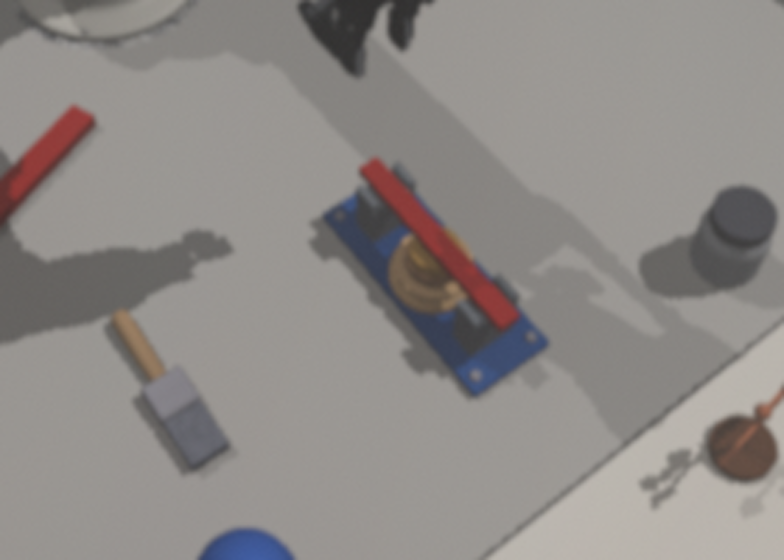

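The bar runs from (285,172) to (282,350), between both pairs of cheeks. It measures 208 x 22 mm at the expected height of 78 mm, centred at (535, 40), and the brush, globe and tin are where they were. I'm handing the job in.

```bash
python3 -c "
from h import *
print(order.close_job(),bot.state()['t'])"
```

```text
the job is handed in; nothing more can be done
the job is handed in; nothing more can be done
```

The job is done and handed in: cork on the beech base, brass on the cork, then the 210 mm red bar across the two posts. Each part was lowered slowly until contact registered (about 4 N) before release. The last clock reading before hand-in was about 34.6 s of the 72 s.

**Final checks (wrist camera):**
- **Cork:** within 0.2 mm of the base's centre.
- **Brass:** within about 0.5 mm of the base's centre.
- **Bar:** lies between the cheeks, within about 1.5 mm of the stand's centre. It measures 208 x 22 mm at the expected height of 78 mm, so it sits level, and its yaw is within about 0.6° of the stand's.
- **Bystanders:** the brush, globe and tin look undisturbed in the last pictures.

**Disagreements and failures:**
- **Cameras:** the wrist and top cameras differed by about 3–5 mm. I settled this by squeezing the cork square in the jaws and looking again.
- **Stand position:** its features differed by about 1–2 mm in y, which is well inside the 7 mm clearance either side of the bar.
- **Bar search:** one search for the bar failed because the colour threshold was too strict. I repeated it with a looser one.
- **Weights:** the force readings on lifting the brass and the bar were too noisy to confirm their weights, so I identified the parts by size and looks.

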